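Open the jar whose thread hand nobody remembers

TASK

The tall clamped jar's twist cap may have a left-hand thread and nobody remembers: feel gently both ways for the direction in which it gives, without wrenching the jar round in its rubber clamp, loosen the cap that way and lift it off. Then set it down, without dropping it, right way up and wholly on the cork trivet, and let go; leave everything else in the cabinet undisturbed.

Things in the scene. Friction and masses are not known exactly. Their poses are not given: they have to be found in the camera images.
- cap_grip (a point): Centre of the grip bar on the clamped jar's white plastic twist cap. The cap is round, 65 mm across, 25 mm high; the bar, 50 mm long, 14 mm thick, 28 mm high, stands across the middle of its flat top. The point is 14 mm below the bar's top, 14 mm above the cap's flat top and 38 mm above the cap's lower rim. z up, x along the bar. About 90 g.
- cap: The same cap; origin at the centre of its lower rim. Thread: left-hand (opens clockwise from above) or right-hand (opens anticlockwise); nothing visible tells. Wrong way it comes up solid after 0.1 to 0.35 rad and then only twists the jar. Right way it drags (0.2 to 0.4 N m) and is free after 0.8 to 1.15 rad; stays free for 0.8 rad more, so turn 1.2 to 1.4 rad, in one grasp.
- jar (a joint): Twist (rad) of the glass jar, 80 mm wide, in its springy rubber clamp stand (112 mm wide, fixed): 0 at rest, positive anticlockwise from above. It springs back, 4 N m per rad: normal drag twists it less than 0.1 rad; beyond 0.22 rad (0.9 N m) either way it counts as wrenched.
- jar_mouth (a point): Centre of the jar's mouth, z up, on the jar's fixed upright axis, about which the cap turns; 110 mm above the cabinet floor. A rubber seal here drags on the turning cap and pushes it up with about 8 N: borne by the thread until the cap is free, then partly by the hand. With the cap on, cap_grip is 26 mm above this point; lifted 25 mm it is clear of the neck.
- trivet_top (a point): Centre of the top face of the round cork trivet, 120 mm across and 10 mm thick, fixed on the cabinet floor, z up. A cap standing on it has cap_grip 38 mm above this point.
- mate_mid (a point): White porcelain mate cup, 76 mm wide, gourd-shaped, 82 mm high, loose; point half-way up. Bystander.
- cup_mid (a point): Grey silicone cup, 76 mm wide, 70 mm high, loose; point half-way up. Bystander.
- tin_mid (a point): Closed metal tin, 64 mm wide, 75 mm high, loose; point half-way up. Bystander.
- bowl_mid (a point): Small steel bowl, 84 mm wide, 45 mm high, loose; point half-way up. Bystander.
- scoop_mid (a point): White plastic scoop lying between jar and trivet, 140 mm long along x, 36 mm wide, 22 mm high, loose; point near its middle. Bystander.
- bombilla_mid (a point): Curved steel bombilla lying near the left side wall, 190 mm long, 8 mm thick, loose; point near its middle. Bystander.
- spoon_mid (a point): Steel teaspoon lying near the right side wall, 140 mm long, loose; point on it. Bystander.
- cabinet_floor (a point): Centre of the floor inside the mirrored wall cabinet, which lies on its back: a white box open upward, its mirrored door swung back beyond the far side; fixed. Inside 426 mm along x, 706 mm along y; walls 14 mm thick, their tops 63 mm above this floor; the floor is 12 mm above the table.
Not all that is in view belongs to the job. What is shaped like the cap but turquoise is not meant.

How it is judged:
By the outcome, as a careful person would: the job done as asked, in the order asked, and still so for the second after the job is handed in, with the robot touching nothing.
It also fails if it takes over 58 s, if anything falls off the work surface, if the arm or the gripper's body presses on something with over 40 N, if the wrist force passes 120 N, or if a joint passes its speed limit or range.

ROBOT

A 6-joint arm with a two-finger parallel gripper is mounted at the origin on the work surface. World frame = base frame: x ahead of the robot, y to its left, z up, the work surface at z = 0. Lengths are in m, angles in rad, forces in N, time in s.
With the tool pointing down it reaches from about 0.35 to 0.775 m from the base axis. Payload 7.3 kg.
Tool frame: the origin (TCP) lies at the centre of the arm's flange, where the gripper is bolted on; the fingertips stand 178 mm ahead of it and the grasp point (between the pads) lies 159 mm ahead of it; x points along the fingers, y is the direction in which the jaws open and shut, and the axes are right-handed (so a half turn about x gives the same grasp; the last joint's range is limited). The gripper opens to 92 mm and grips with 3 to 60 N. Pads are 19 mm wide; open, the fingers measure 130 mm over their backs; the gripper's body (75 mm by 190 mm) begins 47 mm behind the grasp point.
Start: joints at [-1.431, 0.342, 1.524, -0, 1.275, -0.146], TCP at [0.148, -0.504, 0.405] pointing down, gripper open.
Joint ranges: [-2.53, 2.53], [-0.77, 2.02], [0.04, 2.7], [-1, 4.14], [0.28, 2.66], [-3.11, 3.11]. Speed limits (rad/s): [2.57, 2.57, 3.14, 3.14, 3.14, 3.14].

INTERFACE

Orientations are given as [roll, pitch, yaw] about the fixed x, y, z axes, in that order (R = Rz(yaw) Ry(pitch) Rx(roll)).
In Python, from cell import readout, cams, workorder gives the robot as it stands.
- The arm moves only by the shell command python3 -m inch 'ROWS' [FORCE]. ROWS is text: rows parted by semicolons, each of 5 numbers parted by spaces: the shift along the world's x, y, z in mm, then the turn about the world's z in rad, then the opening, from 0 (shut) to 1 (fully open). A call has 1 to 8 rows; each row shifts and turns the commanded pose from where the row before left it; what a row does not reach is not made up. A row lasts 1/12 s, in which the tool goes at most 41.7 mm and 7.16 degrees, less where a joint would pass 70% of its speed; a pose out of reach is approached as far as the arm can. A call is refused whole if a number of a shift passes 41.7 or a number of a turn 0.125, either way. A call with a gripper value outside its range is refused whole. The fingers move at their own pace and stop on an object; FORCE is the grip in N (left out, the last holds). Time passes only in rows, so rows that do not move let the fingers close. It gives the time, the measured TCP pose, the force and the opening at its end, in the units of the state.
- readout.observe(): the state, without advancing time (a new reading comes with each control period).
- cams.read_camera(name): name is "scene" or "top"; returns a dict with "color" (400x640x3 uint8, red, green, blue), "fx", "fy", "cx", "cy" (pixels), "dist_coeffs" ([k1, k2, p1, p2, k3] as OpenCV has them; the pictures are not rectified), "world_to_cam" (4x4, takes a point from world to camera coordinates). Camera axes: x right, y down, z forward; pixel columns grow to the right and rows downward; lengths in m; the calibration is good to about 2 mm. A picture is of the moment at which its call begins. There is no depth.
- workorder.hand_in(): hands the job in, once; it reports no verdict.
The state is a dict: "time": time; "qpos": joint angles; "qvel": joint speeds; "joint_efforts": joint torques, N m; "tool_pos": TCP position; "tool_rot": TCP orientation; "contact_force": force on the tool from outside, world axes, zero at the start; "torque": the same for the moment, N m; "opening": finger opening in m.
Only numpy, scipy, OpenCV 4.12 (cv2) and the standard library are available. Lean on these libraries where they do the work, as an engineer would, in place of code of your own. Each camera call takes 0.05 s, during which the arm holds its last target.

## Working session

There is one attempt and no reset: what is moved stays moved. The work goes in short steps, Python scripts to look and compute and a shell command to move; the robot and the scene stay as the last step left them, time stands still between calls to the robot, and variables do not carry over. Pictures are saved under pics/ and viewed, and the job is handed in when it is done.

```bash
ls; mkdir -p pics; python3 - <<'E'
from cell import readout, cams
import cv2
print(readout.observe())
for n in ("scene","top"):
    c=cams.read_camera(n); cv2.imwrite(f"pics/{n}0.png",c["color"][:,:,::-1])
    print(n,c["fx"],c["fy"],c["cx"],c["cy"],c["dist_coeffs"],c["world_to_cam"])
E
```

```text
pics
{'time': 0.0, 'qpos': array([-1.43098044e+00,  3.42722651e-01,  1.52502145e+00, -3.36847017e-07,
        1.27540251e+00, -1.46013377e-01]), 'qvel': array([-0.00051951,  0.00024943,  0.00015956, -0.00026089,  0.00218285,
       -0.001527  ]), 'joint_efforts': array([-7.31832642e-04, -4.31250715e+01, -2.44217044e+01,  7.17785186e-02,
        5.59201394e-02, -8.23581058e-05]), 'tool_pos': array([ 0.14802066, -0.50355818,  0.40404324]), 'tool_rot': array([-1.71660242,  1.56924238,  1.71081959]), 'contact_force': array([-0.31553252, -0.28179817,  0.67593981]), 'torque': array([-0.02815738, -0.05038516, -0.01042755]), 'opening': 0.09174294608907325}
scene 437.3483180164307 437.3483180164307 319.62743663004596 194.58046085185407 [-0.07669913  0.          0.          0.          0.        ] [[-0.37114582  0.92853931 -0.0080945   0.2399335 ]
 [ 0.73591226  0.28881252 -0.61238915 -0.26763727]
 [-0.56628961 -0.23324252 -0.79051502  1.35990076]
 [ 0.          0.          0.          1.        ]]
top 476.88587711840006 476.88587711840006 324.35013413803614 193.85011086212842 [-0.08030357  0.          0.          0.          0.        ] [[ 0.02692984 -0.99954264 -0.01375838 -0.06648814]
 [-0.99296132 -0.02515946 -0.11573595  0.50717864]
 [ 0.11533686  0.01677829 -0.99318472  1.38170231]
 [ 0.          0.          0.          1.        ]]
```

View pics/scene0.png

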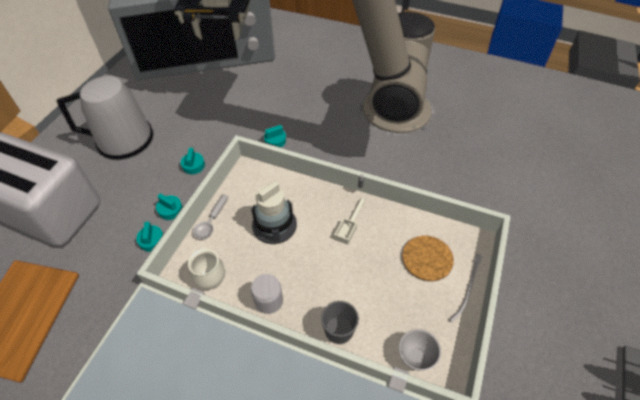

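View pics/top0.png

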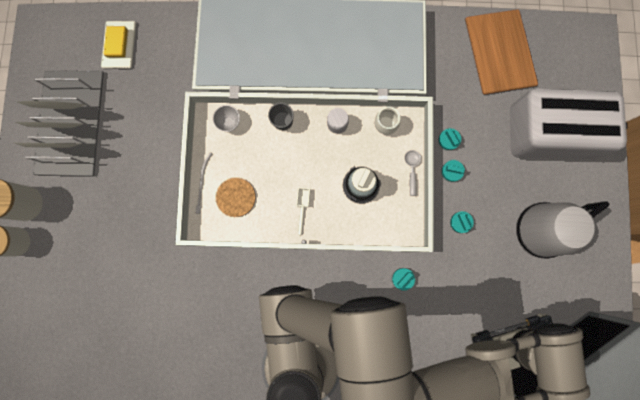

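The white cap with its bar is at top (363,182) and scene (270,203), on the jar in its black clamp ring. The four turquoise caps lie outside the cabinet at top (450,138), (454,171), (462,222) and (404,279); they are the wrong colour and not on a jar, so the white one is meant. The trivet is at top (236,197) and scene (428,257). I'll confirm this in enlarged crops.

```bash
python3 - <<'E'
import cv2, numpy as np
t=cv2.imread("pics/top0.png"); s=cv2.imread("pics/scene0.png")
a=cv2.resize(t[145:215,325:400],(400,373),interpolation=cv2.INTER_CUBIC)
b=cv2.resize(s[175:245,235:310],(400,373),interpolation=cv2.INTER_CUBIC)
cv2.imwrite("pics/crop0.png",np.hstack([a,b]))
E
```

```text
(no output)
```

View pics/crop0.png

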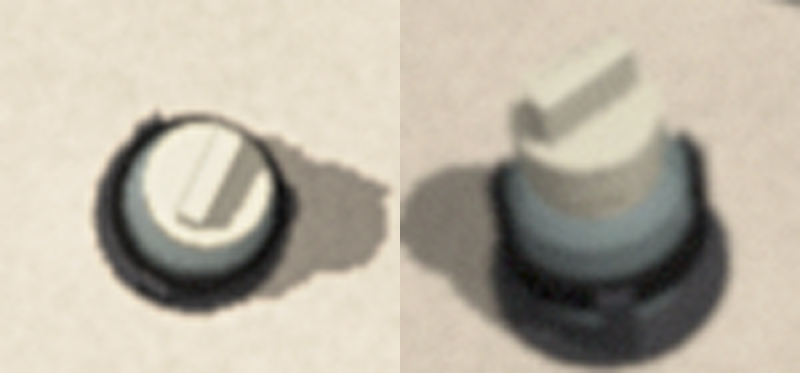

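The crop confirms it: a white round cap with a bar, on the glass jar in the black clamp. Next I measure the bar's top face and the trivet in both views.

```bash
cat > h.py <<'E'
import numpy as np, cv2
from cell import cams, readout
def ray(c,uv):
    K=np.array([[c["fx"],0,c["cx"]],[0,c["fy"],c["cy"]],[0,0,1]])
    p=cv2.undistortPoints(np.array([[uv]],float),K,np.array(c["dist_coeffs"]))[0,0]
    W=np.array(c["world_to_cam"]);R=W[:3,:3];o=-R.T@W[:3,3]
    d=R.T@np.array([p[0],p[1],1]);return o,d/np.linalg.norm(d)
def plane(c,uv,z):
    o,d=ray(c,uv);return o+d*(z-o[2])/d[2]
def tri(c1,u1,c2,u2):
    o1,d1=ray(c1,u1);o2,d2=ray(c2,u2)
    s=np.linalg.lstsq(np.c_[d1,-d2],o2-o1,rcond=None)[0]
    a=o1+d1*s[0];b=o2+d2*s[1];return (a+b)/2,np.linalg.norm(a-b)*1000
def proj(c,P):
    K=np.array([[c["fx"],0,c["cx"]],[0,c["fy"],c["cy"]],[0,0,1]]);W=np.array(c["world_to_cam"])
    return cv2.projectPoints(np.array([P],float),cv2.Rodrigues(W[:3,:3])[0],W[:3,3],K,np.array(c["dist_coeffs"]))[0][0,0]
E
python3 - <<'E'
from h import *
S=cams.read_camera("scene");T=cams.read_camera("top")
for n,c,(x,y) in (("s",S,(250,180)),("t",T,(340,160))):
    im=c["color"][:,:,::-1][y:y+40,x:x+50]
    g=cv2.resize(im,(800,640)[:2],interpolation=cv2.INTER_LINEAR)[:600]
    g=cv2.resize(im,(750,600),interpolation=cv2.INTER_CUBIC)
    for i in range(0,50,5):
        cv2.line(g,(i*15,0),(i*15,600),(0,0,255) if i%10==0 else (0,160,0),1)
    for i in range(0,40,5): cv2.line(g,(0,i*15),(750,i*15),(0,0,255) if i%10==0 else (0,160,0),1)
    cv2.imwrite(f"pics/z_{n}.png",g)
# trivet
uv={}
for n,c in(("s",S),("t",T)):
    hsv=cv2.cvtColor(c["color"],cv2.COLOR_RGB2HSV)
    m=cv2.inRange(hsv,(8,90,90),(25,255,255))
    cs=cv2.findContours(m,0,1)[0]
    for k in cs:
        if cv2.contourArea(k)>400: print(n,cv2.fitEllipse(k),cv2.contourArea(k))
E
```

```text
s ((29.930376052856445, 309.2304992675781), (65.69598388671875, 134.27090454101562), 18.746307373046875) 5873.0
s ((427.3873596191406, 257.8211669921875), (43.13656997680664, 51.63838577270508), 111.03883361816406) 1748.0
s ((12.929003715515137, 117.27234649658203), (28.968921661376953, 62.213809967041016), 148.59768676757812) 995.0
s ((559.2900390625, 57.867286682128906), (20.49380111694336, 31.437772750854492), 15.575674057006836) 435.0
s ((458.6786804199219, 32.53357696533203), (27.93623924255371, 83.3366470336914), 104.95889282226562) 1432.5
s ((608.7164916992188, 8.106902122497559), (13.519702911376953, 105.68587493896484), 100.30941772460938) 811.5
t ((235.30526733398438, 196.97068786621094), (37.859981536865234, 38.741127014160156), 60.29319381713867) 1150.5
t ((633.495361328125, 157.94876098632812), (11.741328239440918, 173.20008850097656), 179.02523803710938) 1187.5
t ((115.24927520751953, 41.13599395751953), (24.178504943847656, 35.183326721191406), 6.2481207847595215) 613.5
t ((500.90203857421875, 51.510196685791016), (63.01142501831055, 94.38675689697266), 162.27491760253906) 4273.0
```

View pics/z_s.png

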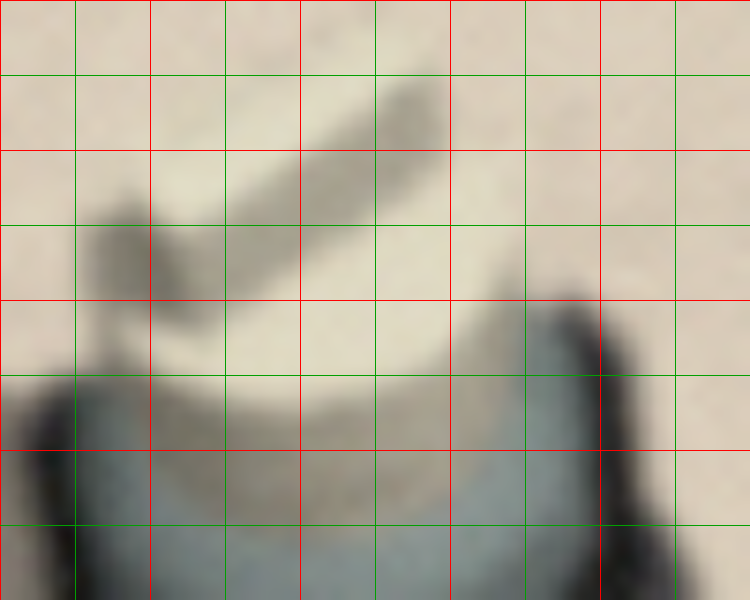

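View pics/z_t.png

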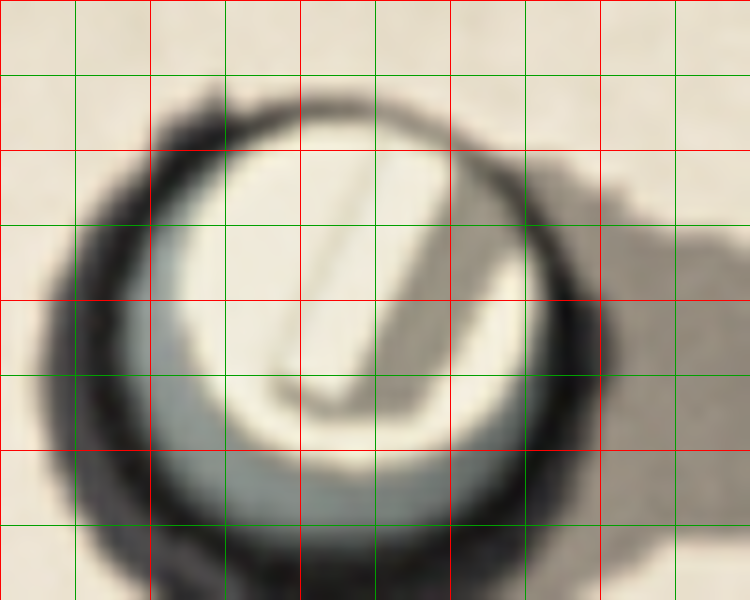

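```bash
python3 - <<'E'
from h import *
S=cams.read_camera("scene");T=cams.read_camera("top")
sp=lambda x,y:(250+x/15-.5,180+y/15-.5)
tp=lambda x,y:(340+x/15-.5,160+y/15-.5)
for a,b in (((200,232),(390,150)),((430,72),(273,378)),((130,200),(458,165))):
    print("bar corner",*tri(S,sp(*a),T,tp(*b)))
print("top corners at z .162")
P=[plane(T,tp(*q),.162) for q in ((390,150),(458,165),(340,400),(273,378))]
for p in P: print(p)
print("mean",np.mean(P,0))
a=(P[0]+P[1])/2-(P[2]+P[3])/2; print("len",np.linalg.norm(a),"yaw",np.arctan2(a[1],a[0]))
d=(P[0]-P[3]);e=P[1]-P[2];print([np.arctan2(v[1],v[0]) for v in(d,e)])
print("disc top ctr @.134",plane(T,tp(362,292),.134))
t,e=tri(S,(427.39,257.82),T,(235.3,196.97));print("trivet",t,e,plane(S,(427.39,257.82),.022),plane(T,(235.3,196.97),.022))
E
```

```text
bar corner [ 0.56266615 -0.16505524  0.15987165] 1.0230947053238395
bar corner [ 0.52154164 -0.14607685  0.15810755] 3.619438375416736
bar corner [ 0.56046437 -0.17752307  0.15897296] 1.3161328267281711
top corners at z .162
[ 0.56208052 -0.16444276  0.162     ]
[ 0.55966326 -0.17668715  0.162     ]
[ 0.51659471 -0.15625556  0.162     ]
[ 0.52025878 -0.14421152  0.162     ]
mean [ 0.53964931 -0.16039925  0.162     ]
len 0.04706332541810144 yaw -0.4467105457231288
[np.float64(-0.4505626696156438), np.float64(-0.44295628346682325)]
disc top ctr @.134 [ 0.54039651 -0.16168492  0.134     ]
trivet [0.49438568 0.21267649 0.01530993] 2.5371819289495643 [0.49897714 0.2111509  0.022     ] [0.49343917 0.2125665  0.022     ]
```

```bash
python3 - <<'E'
from h import *
from scipy.spatial.transform import Rotation as R
s=readout.observe()
r=R.from_euler('xyz',s["tool_rot"]).as_matrix();print(r.round(3))
y=r[:,1];a=np.arctan2(y[1],y[0]);print("jaw ang",a,"need turn",[(1.124-a),(1.124-a-np.pi),1.124-a+np.pi],s["time"])
print("q1 there",np.arctan2(-.161,.54))
E
```

```text
[[-0.     0.282 -0.959]
 [ 0.    -0.959 -0.282]
 [-1.    -0.    -0.   ]]
jaw ang -1.2849769858970068 need turn [np.float64(2.4089769858970067), np.float64(-0.7326156676927864), np.float64(5.5505696394868)] 0.3
q1 there -0.2897569830944229
```

```bash
python3 -m inch '20 17 0 0.12 1;20 17 0 0.12 1;20 17 0 0.12 1;20 17 0 0.12 1;20 17 0 0.12 1;20 17 0 0.12 1;20 17 0 0.12 1;20 17 0 0.12 1' 20; python3 -c "
from cell import readout;s=readout.observe();print(s['qpos'],s['qpos'][0]-s['qpos'][5])"
```

```text
time: 0.97
tool_pos: [0.3088, -0.3667, 0.4048]
tool_rot: [1.298, 1.571, -0.592]
contact_force: [0.6, -0.3, 0.3]
opening: 0.0915
[-1.03093854e+00  2.58547403e-01  1.64340668e+00  7.95134019e-05
  1.23947838e+00 -7.11775661e-01] -0.3191628827395707
```

```bash
python3 -m inch '20 17 0 0.12 1;20 17 0 0.12 1;20 17 0 0.12 1;20 17 0 0.12 1;20 17 0 0.12 1;20 17 0 0.12 1;20 17 0 0.12 1;20 17 0 0.12 1' ; python3 -m inch '20 17 0 0.12 1;20 17 0 0.12 1;20 17 0 0.12 1;11.5 19 0 0.125 1;0 0 0 0 1'; python3 - <<'E'
from h import *
s=readout.observe();print(s['qpos'],s['qpos'][0]-s['qpos'][5],s['tool_pos'],s['contact_force'],s['torque'])
S=cams.read_camera("scene")
cv2.imwrite("pics/s1.png",cv2.resize(S["color"][100:260,160:400,::-1],(720,480),interpolation=cv2.INTER_CUBIC))
T=cams.read_camera("top")
cv2.imwrite("pics/t1.png",cv2.resize(T["color"][120:260,260:460,::-1],(800,560),interpolation=cv2.INTER_CUBIC))
E
```

```text
time: 1.63
tool_pos: [0.4689, -0.2307, 0.4048]
tool_rot: [1.025, 1.571, 0.096]
contact_force: [0.9, 0.5, 0.2]
opening: 0.0918
time: 2.05
tool_pos: [0.5412, -0.1588, 0.4043]
tool_rot: [1.747, 1.569, 1.305]
contact_force: [-0.1, 0.3, -0.3]
opening: 0.0919
[-0.42171386  0.41412448  1.41489618  0.00161719  1.3128182  -1.55120437] 1.1294905130967607 [ 0.54119994 -0.1588221   0.40433504] [-0.09142169  0.34242526 -0.31012457] [ 0.03386436 -0.13821445  0.04914803]
```

View pics/s1.png

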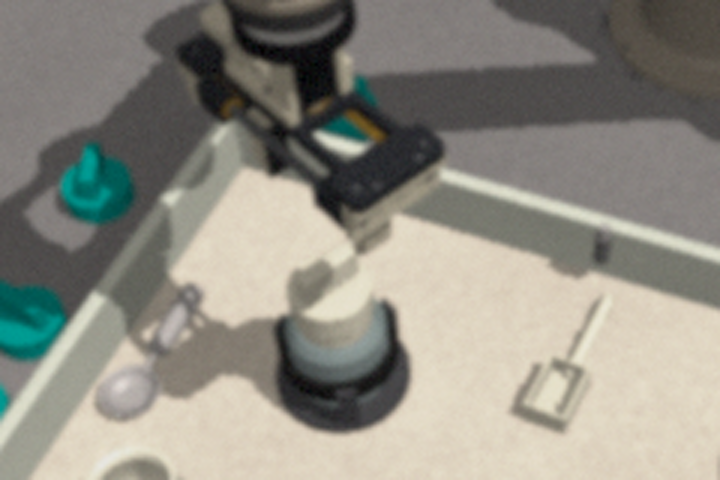

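View pics/t1.png

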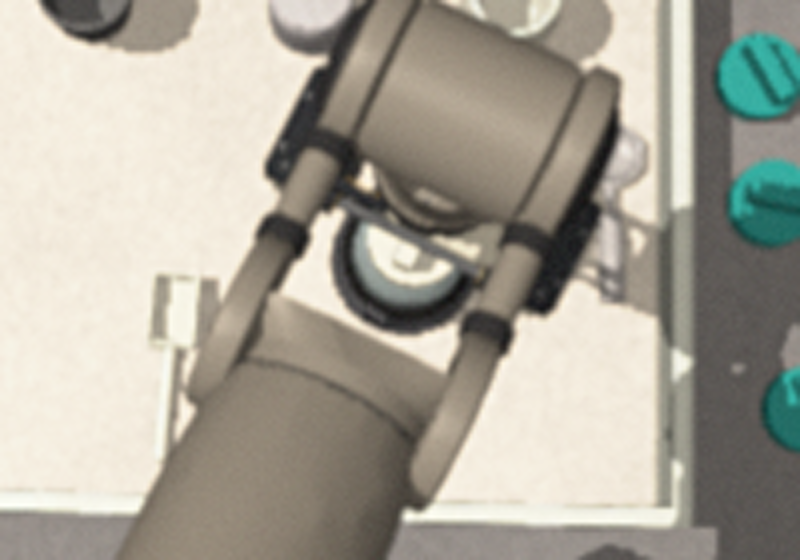

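```bash
python3 -m inch '0 0 -12 0 1;0 0 -12 0 1;0 0 -12 0 1;0 0 -12 0 1;0 0 -12 0 0.6;0 0 -12 0 0.6;0 0 -8 0 0.6;0 0 0 0 0.5';  python3 - <<'E'
from h import *
s=readout.observe();print(s['qpos'],s['qpos'][0]-s['qpos'][5],s['tool_pos'],s['contact_force'],s['torque'])
S=cams.read_camera("scene")
cv2.imwrite("pics/s2.png",cv2.resize(S["color"][140:260,200:340,::-1],(700,600),interpolation=cv2.INTER_CUBIC))
E
```

```text
time: 2.82
tool_pos: [0.5386, -0.1625, 0.3231]
tool_rot: [-3.071, 1.568, 2.758]
contact_force: [-0.6, 0.5, 0.3]
opening: 0.0697
[-4.29115668e-01  4.85994362e-01  1.53566974e+00 -1.67092620e-04
  1.12320582e+00 -1.54635021e+00] 1.117234537926335 [ 0.53862775 -0.16245541  0.32314464] [-0.60874554  0.48521128  0.31815256] [ 0.06133202 -0.18137458 -0.00247026]
```

View pics/s2.png

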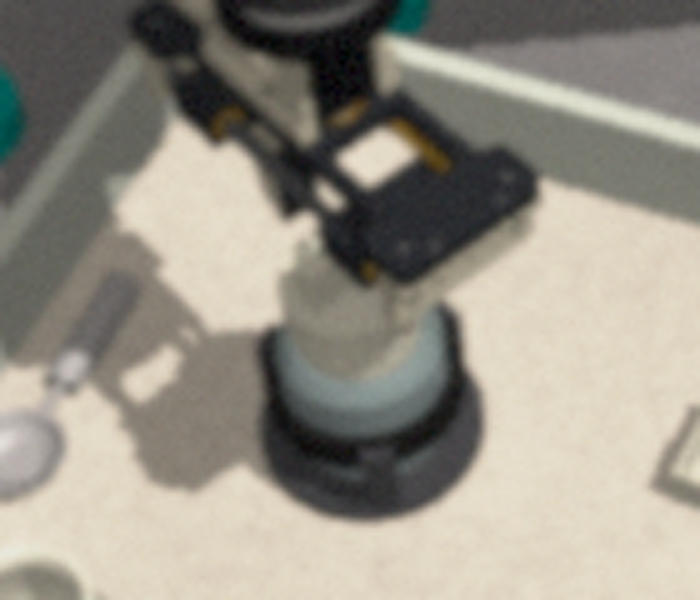

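```bash
python3 -m inch '0 0 -3.5 0 0.4;0 0 -3.5 0 0.3;0 0 0 0 0.22;0 0 0 0 0.18;0 0 0 0 0.16;0 0 0 0 0.14;0 0 0 0 0.12' 6;  python3 - <<'E'
from h import *
s=readout.observe();print(s['qpos'][0]-s['qpos'][5],s['tool_pos'],s['contact_force'],s['torque'],s['opening'])
E
```

```text
time: 3.45
tool_pos: [0.5396, -0.1617, 0.318]
tool_rot: [0.244, 1.57, -0.206]
contact_force: [0.2, 0.0, -0.5]
opening: 0.0193
1.1200956883150754 [ 0.53958329 -0.16166862  0.31795505] [ 0.2337781   0.00881437 -0.4684064 ] [ 0.11051026 -0.11669779 -0.01796969] 0.01930357240524802
```

```bash
python3 -m inch '0 0 0 0 0.10;0 0 0 0 0.08;0 0 0 0 0.08;0 0 0 0 0.08' 6;  python3 - <<'E'
from h import *
s=readout.observe();print(s['qpos'][0]-s['qpos'][5],s['tool_pos'],s['contact_force'],s['torque'],s['opening'])
E
```

```text
time: 3.78
tool_pos: [0.5395, -0.1618, 0.3179]
tool_rot: [-0.42, 1.571, -0.87]
contact_force: [-0.4, -0.5, 1.4]
opening: 0.0139
1.119981798330692 [ 0.5395197  -0.16177292  0.31789205] [-0.39396108 -0.47030756  1.43431631] [-0.06138142 -0.00040479  0.03498728] 0.013913977028691685
```

```bash
cat > o.py <<'E'
from h import *
s=readout.observe();q=s['qpos'];print('t',round(s['time'],2),'yaw',round(q[0]-q[5],4),'q6',q[5].round(3),'pos',s['tool_pos'].round(4),'F',s['contact_force'].round(2),'M',s['torque'].round(3),'op',round(s['opening'],4))
E
python3 -m inch '0 0 0 0 0;0 0 0 0 0;0 0 0 0 0;0 0 0 0 0' 40;python3 o.py
```

```text
time: 4.12
tool_pos: [0.5395, -0.1618, 0.3179]
tool_rot: [-0.201, 1.571, -0.652]
contact_force: [-1.5, -2.0, 2.6]
opening: 0.0142
t 4.12 yaw 1.12 q6 -1.547 pos [ 0.5395 -0.1618  0.3179] F [-1.47 -2.02  2.56] M [-0.177  0.097  0.07 ] op 0.0142
```

```bash
for i in 1 2; do python3 -m inch '0 0 0 0.02 0;0 0 0 0.02 0;0 0 0 0 0' >/dev/null; python3 o.py; done
```

```text
t 4.37 yaw 1.1615 q6 -1.589 pos [ 0.5395 -0.1618  0.3179] F [-0.67 -1.92  3.22] M [-0.253  0.133 -0.109] op 0.0137
t 4.62 yaw 1.2016 q6 -1.629 pos [ 0.5396 -0.1618  0.3179] F [-1.05 -1.97  3.46] M [-0.307  0.05  -0.082] op 0.0138
```

```bash
python3 -m inch '0 0 0 0.02 0;0 0 0 0.02 0;0 0 0 0 0' >/dev/null; python3 o.py; python3 o.py; python3 -m inch '0 0 0 0.02 0;0 0 0 0 0' >/dev/null; python3 o.py
```

```text
t 4.87 yaw 1.2415 q6 -1.669 pos [ 0.5395 -0.1618  0.3179] F [-2.05 -1.97  4.83] M [-0.466  0.191 -0.125] op 0.0133
t 4.87 yaw 1.2415 q6 -1.669 pos [ 0.5395 -0.1618  0.3179] F [-2.05 -1.97  4.83] M [-0.466  0.191 -0.125] op 0.0133
t 5.03 yaw 1.2612 q6 -1.689 pos [ 0.5395 -0.1619  0.3178] F [-2.25 -2.8   4.46] M [-0.525  0.25  -0.127] op 0.0134
```

```bash
python3 -m inch '0 0 0 0.02 0;0 0 0 0 0' >/dev/null; python3 o.py
```

```text
t 5.2 yaw 1.2813 q6 -1.709 pos [ 0.5395 -0.1619  0.3178] F [-1.51 -3.36  5.73] M [-0.593  0.38  -0.146] op 0.0138
```

```bash
python3 -m inch '0 0 0 0.02 0;0 0 0 0.02 0;0 0 0 0 0' >/dev/null; python3 o.py
```

```text
t 5.45 yaw 1.321 q6 -1.748 pos [ 0.5395 -0.1619  0.3179] F [-3.02 -4.81  4.52] M [-0.643  0.341 -0.256] op 0.0137
```

```bash
python3 -m inch '0 0 0 0.02 0;0 0 0 0.02 0;0 0 0 0 0' >/dev/null; python3 o.py
```

```text
t 5.7 yaw 1.361 q6 -1.789 pos [ 0.5395 -0.1619  0.3178] F [-1.95 -4.4   4.49] M [-0.728  0.298 -0.237] op 0.0138
```

```bash
python3 -m inch '-0.3 -0.6 0 0.02 0;0 0 0 0.02 0;0 0 0 0 0' >/dev/null; python3 o.py
```

```text
t 5.95 yaw 1.4009 q6 -1.829 pos [ 0.5393 -0.1623  0.3178] F [-1.32 -3.42  6.03] M [-0.412  0.194 -0.229] op 0.0137
```

```bash
python3 -m inch '0 0 0 0.02 0;0 0 0 0.02 0;0 0 0 0 0' >/dev/null; python3 o.py
```

```text
t 6.2 yaw 1.4408 q6 -1.869 pos [ 0.5393 -0.1623  0.3179] F [-1.29 -2.81  4.01] M [-0.49   0.225 -0.178] op 0.014
```

```bash
python3 -m inch '0 0 0 0.02 0;0 0 0 0.02 0;0 0 0 0 0' >/dev/null; python3 o.py
```

```text
t 6.45 yaw 1.4807 q6 -1.909 pos [ 0.5393 -0.1624  0.3179] F [-2.12 -2.87  5.43] M [-0.465  0.168 -0.274] op 0.0138
```

```bash
python3 -m inch '0 0 0 0.02 0;0 0 0 0.02 0;0 0 0 0 0' >/dev/null; python3 o.py
```

```text
t 6.7 yaw 1.5207 q6 -1.949 pos [ 0.5393 -0.1624  0.3178] F [-1.75 -4.42  5.05] M [-0.582  0.164 -0.267] op 0.014
```

```bash
python3 -m inch '0 0 0 0.02 0;0 0 0 0.02 0;0 0 0 0 0' >/dev/null; python3 o.py
```

```text
t 6.95 yaw 1.5605 q6 -1.989 pos [ 0.5393 -0.1625  0.3179] F [-2.09 -3.27  4.58] M [-0.616  0.219 -0.27 ] op 0.0134
```

Anticlockwise, it has turned 0.44 rad with steady drag of about 0.25–0.3 N m and no hard stop. The task asks to feel both ways, so I go back and feel gently clockwise.

```bash
python3 -m inch '0 0 0 -0.05 0;0 0 0 -0.05 0;0 0 0 -0.05 0;0 0 0 -0.05 0;0 0 0 0 0' >/dev/null; python3 o.py
```

```text
t 7.37 yaw 1.3577 q6 -1.786 pos [ 0.5394 -0.1621  0.3178] F [-1.7  -0.76  4.95] M [-0.301  0.077  0.051] op 0.0138
```

```bash
python3 -m inch '0 0 0 -0.05 0;0 0 0 -0.05 0;0 0 0 -0.05 0;0 0 0 -0.05 0;0 0 0 0 0' >/dev/null; python3 o.py
```

```text
t 7.78 yaw 1.1588 q6 -1.587 pos [ 0.5395 -0.1621  0.3179] F [-0.76 -1.94  5.28] M [-0.28  -0.152  0.173] op 0.0138
```

```bash
python3 -m inch '0 0 0 -0.02 0;0 0 0 -0.02 0;0 0 0 0 0' >/dev/null; python3 o.py
```

```text
t 8.03 yaw 1.1197 q6 -1.548 pos [ 0.5394 -0.1622  0.3179] F [ 1.28 -2.55  4.91] M [-0.164 -0.295  0.241] op 0.0136
```

```bash
python3 -m inch '0 0 0 -0.02 0;0 0 0 -0.02 0;0 0 0 0 0' >/dev/null; python3 o.py
```

```text
t 8.28 yaw 1.0788 q6 -1.507 pos [ 0.5394 -0.1622  0.3178] F [ 1.31 -0.18  4.42] M [-0.107 -0.424  0.253] op 0.0138
```

```bash
python3 -m inch '0 0 0 -0.02 0;0 0 0 -0.02 0;0 0 0 0 0' >/dev/null; python3 o.py
```

```text
t 8.53 yaw 1.0381 q6 -1.466 pos [ 0.5394 -0.1622  0.3178] F [ 1.68 -0.73  3.61] M [-0.111 -0.524  0.174] op 0.0139
```

```bash
python3 -m inch '0 0 0 -0.02 0;0 0 0 -0.02 0;0 0 0 0 0' >/dev/null; python3 o.py
```

```text
t 8.78 yaw 0.9982 q6 -1.426 pos [ 0.5394 -0.1622  0.3179] F [ 1.54 -0.95  5.07] M [-0.063 -0.477  0.199] op 0.0135
```

```bash
python3 -m inch '0 0 0 -0.02 0;0 0 0 -0.02 0;0 0 0 0 0' >/dev/null; python3 o.py
```

```text
t 9.03 yaw 0.958 q6 -1.386 pos [ 0.5394 -0.1622  0.3179] F [ 1.65 -0.74  4.9 ] M [-0.018 -0.525  0.197] op 0.0137
```

```bash
python3 -m inch '0 0 0 -0.02 0;0 0 0 -0.02 0;0 0 0 0 0' >/dev/null; python3 o.py
```

```text
t 9.28 yaw 0.918 q6 -1.346 pos [ 0.5394 -0.1622  0.3179] F [ 2.78 -0.43  5.01] M [ 0.034 -0.615  0.2  ] op 0.0137
```

```bash
python3 -m inch '0 0 0 -0.02 0;0 0 0 -0.02 0;0 0 0 0 0' >/dev/null; python3 o.py
```

```text
t 9.53 yaw 0.878 q6 -1.306 pos [ 0.5394 -0.1621  0.3179] F [2.72 0.34 4.26] M [ 0.046 -0.612  0.206] op 0.0138
```

```bash
python3 -m inch '0 0 0 -0.02 0;0 0 0 -0.02 0;0 0 0 0 0' >/dev/null; python3 o.py
```

```text
t 9.78 yaw 0.8385 q6 -1.267 pos [ 0.5395 -0.1621  0.3179] F [2.82 2.2  5.52] M [ 0.216 -0.74   0.27 ] op 0.0135
```

```bash
python3 -m inch '0 0 0 -0.02 0;0 0 0 0 0' >/dev/null; python3 o.py
```

```text
t 9.95 yaw 0.819 q6 -1.247 pos [ 0.5395 -0.1621  0.3179] F [3.86 0.95 4.66] M [ 0.396 -0.997  0.31 ] op 0.0139
```

```bash
python3 -m inch '0 0 0 -0.02 0;0 0 0 0 0' >/dev/null; python3 o.py
```

```text
t 10.12 yaw 0.7987 q6 -1.227 pos [ 0.5395 -0.1621  0.3179] F [4.56 1.13 5.41] M [ 0.438 -1.082  0.312] op 0.0138
```

```bash
python3 -m inch '0 0 0 -0.02 0;0 0 0 0 0' >/dev/null; python3 o.py
```

```text
t 10.28 yaw 0.7788 q6 -1.207 pos [ 0.5396 -0.162   0.3179] F [6.17 2.73 3.74] M [ 0.453 -1.128  0.382] op 0.0135
```

```bash
python3 -m inch '0 0 0 -0.02 0;0 0 0 0 0' >/dev/null; python3 o.py
```

```text
t 10.45 yaw 0.7589 q6 -1.187 pos [ 0.5396 -0.162   0.3179] F [4.78 2.46 4.31] M [ 0.591 -1.254  0.426] op 0.0138
```

```bash
python3 -m inch '0 0 0 -0.015 0;0 0 0 0 0' >/dev/null; python3 o.py
```

```text
t 10.62 yaw 0.7443 q6 -1.172 pos [ 0.5397 -0.1619  0.3179] F [5.26 2.23 4.45] M [ 0.602 -1.372  0.421] op 0.0135
```

Clockwise comes up solid: the torque climbs from 0.2 to 0.42 N m over the last 0.12 rad, with a stop about 0.27 rad past rest. Anticlockwise it gave, so this is a right-hand thread. Next I unscrew anticlockwise to about yaw 2.42, which is 1.3 rad from rest.

```bash
python3 -m inch '0 0 0 0.05 0;0 0 0 0.06 0;0 0 0 0.06 0;0 0 0 0.06 0;0 0 0 0.06 0;0 0 0 0.06 0;0 0 0 0.06 0' >/dev/null; python3 o.py
```

```text
t 11.2 yaw 1.156 q6 -1.585 pos [ 0.5389 -0.1625  0.3178] F [1.82 0.51 6.9 ] M [ 0.155 -0.511 -0.119] op 0.0139
```

```bash
python3 -m inch '0 0 0 0.06 0;0 0 0 0.06 0;0 0 0 0.06 0;0 0 0 0.06 0;0 0 0 0.06 0;0 0 0 0.04 0;0 0 0 0.04 0' >/dev/null; python3 o.py
```

```text
t 11.78 yaw 1.5345 q6 -1.964 pos [ 0.5389 -0.1628  0.3179] F [ 2.16 -0.9   5.44] M [-0.211 -0.344 -0.277] op 0.0133
```

```bash
python3 -m inch '0 0 0 0.05 0;0 0 0 0.05 0;0 0 0 0.05 0;0 0 0 0.05 0;0 0 0 0 0' >/dev/null; python3 o.py
```

```text
t 12.2 yaw 1.7348 q6 -2.164 pos [ 0.5389 -0.163   0.3178] F [ 1.17 -2.51  6.13] M [-0.328 -0.295 -0.272] op 0.0134
```

```bash
python3 -m inch '0 0 0 0.05 0;0 0 0 0.05 0;0 0 0 0.05 0;0 0 0 0.05 0;0 0 0 0 0' >/dev/null; python3 o.py
```

```text
t 12.62 yaw 1.9346 q6 -2.364 pos [ 0.5389 -0.1632  0.3178] F [ 1.53 -2.86  5.7 ] M [-0.464 -0.379 -0.205] op 0.0133
```

```bash
python3 -m inch '0 0 0 0.05 0;0 0 0 0.05 0;0 0 0 0.05 0;0 0 0 0.05 0;0 0 0 0 0' >/dev/null; python3 o.py
```

```text
t 13.03 yaw 2.1345 q6 -2.564 pos [ 0.539  -0.1634  0.3181] F [ 0.2  -4.56  6.56] M [-0.682 -0.374 -0.251] op 0.014
```

```bash
python3 -m inch '0 0 0 0.05 0;0 0 0 0.05 0;0 0 0 0.05 0;0 0 0 0.05 0;0 0 0 0 0' >/dev/null; python3 o.py
```

```text
t 13.45 yaw 2.3343 q6 -2.764 pos [ 0.5391 -0.1636  0.3182] F [ 0.61 -5.22  6.62] M [-0.773 -0.445 -0.206] op 0.0137
```

```bash
python3 -m inch '0 0 0 0.05 0;0 0 0 0.04 0;0 0 0 0 0' >/dev/null; python3 o.py
```

```text
t 13.7 yaw 2.4238 q6 -2.854 pos [ 0.5392 -0.1636  0.3182] F [ 1.76 -5.5   6.68] M [-0.887 -0.465 -0.173] op 0.0136
```

```bash
python3 -m inch '0 0 2 0 0;0 0 2 0 0;0 0 0 0 0' >/dev/null; python3 o.py
```

```text
t 13.95 yaw 2.4216 q6 -2.852 pos [ 0.5391 -0.1636  0.3212] F [ 3.47 -5.54 -0.34] M [-0.978 -0.71  -0.218] op 0.014
```

```bash
python3 -m inch '0 0 2 0 0;0 0 2 0 0;0 0 0 0 0' >/dev/null; python3 o.py
```

```text
t 14.2 yaw 2.423 q6 -2.852 pos [ 0.5385 -0.1626  0.3247] F [-0.44 -0.1   0.92] M [ 0.103 -0.035  0.002] op 0.0139
```

```bash
python3 -m inch '0 0 3 0 0;0 0 3 0 0;0 0 3 0 0;0 0 0 0 0' >/dev/null; python3 o.py
```

```text
t 14.53 yaw 2.425 q6 -2.853 pos [ 0.5392 -0.1622  0.3353] F [ 0.96 -0.09 -0.15] M [ 0.143 -0.103  0.019] op 0.0137
```

```bash
python3 -m inch '0 0 8 0 0;0 0 12 0 0;0 0 14 0 0;0 0 14 0 0;0 0 12 0 0;0 0 6 0 0;0 0 0 0 0' >/dev/null; python3 o.py; python3 - <<'E'
from h import *
S=cams.read_camera("scene")
cv2.imwrite("pics/s3.png",cv2.resize(S["color"][100:260,180:360,::-1],(675,600),interpolation=cv2.INTER_CUBIC))
E
```

```text
t 15.12 yaw 2.4251 q6 -2.853 pos [ 0.5393 -0.1623  0.4025] F [ 0.52 -0.65 -1.17] M [ 0.125 -0.075 -0.045] op 0.0134
```

View pics/s3.png

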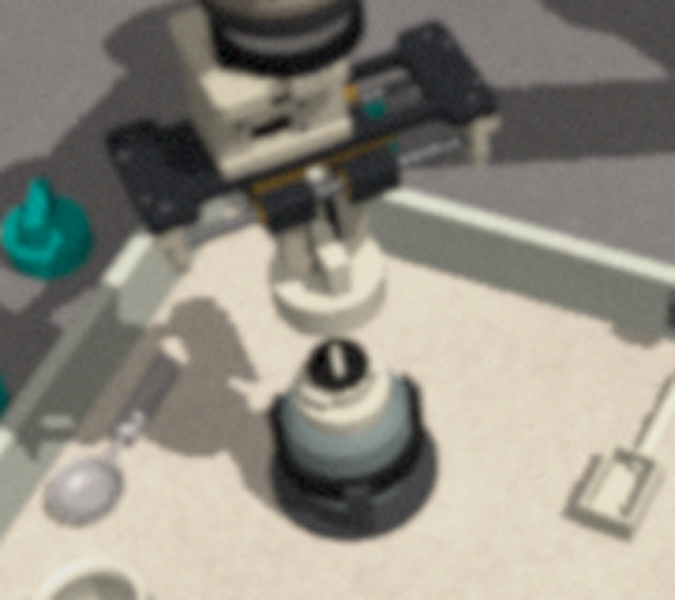

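The picture shows the cap held in the jaws at crop (327,300) and the open jar mouth at crop (337,365). Everything else is in place. Next I carry it to the trivet.

```bash
python3 -m inch '-2 15 0 0 0;-4 30 0 0 0;-4 30 0 0 0;-4 30 0 0 0;-4 30 0 0 0;-4 30 0 0 0;-4 30 0 0 0;-4 30 0 0 0' >/dev/null; python3 -m inch '-4 30 0 0 0;-4 30 0 0 0;-4 30 0 0 0;-2 30 0 0 0;-1 20 0 0 0;0 10 0 0 0;0 0 0 0 0' >/dev/null; python3 o.py;  python3 -m inch '0 0 -15 0 0;0 0 -25 0 0;0 0 -30 0 0;0 0 -25 0 0;0 0 -15 0 0;0 0 -8 0 0;0 0 0 0 0' >/dev/null; python3 o.py; python3 - <<'E'
from h import *
S=cams.read_camera("scene")
cv2.imwrite("pics/s4.png",cv2.resize(S["color"][150:330,340:520,::-1],(600,600),interpolation=cv2.INTER_CUBIC))
T=cams.read_camera("top")
cv2.imwrite("pics/t4.png",cv2.resize(T["color"][90:260,170:350,::-1],(635,600),interpolation=cv2.INTER_CUBIC))
E
```

```text
t 16.42 yaw 2.4281 q6 -2.16 pos [0.4935 0.2146 0.3999] F [ 0.31 -0.71 -1.02] M [ 0.146 -0.06  -0.014] op 0.0139
t 17.0 yaw 2.4238 q6 -2.162 pos [0.4939 0.2116 0.2809] F [-1.07 -0.88 -1.22] M [ 0.151 -0.044 -0.026] op 0.014
```

View pics/s4.png

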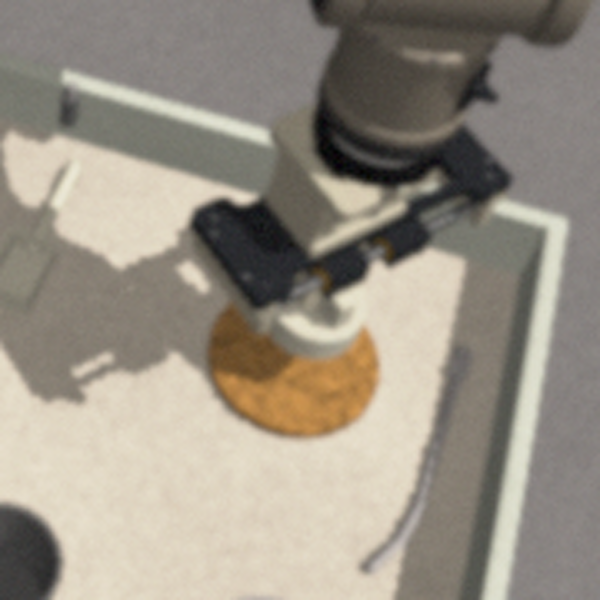

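View pics/t4.png

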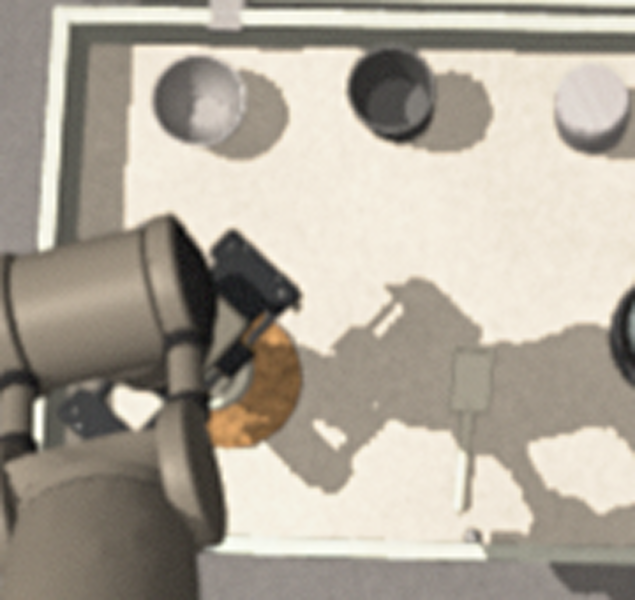

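```bash
python3 -m inch '0 0 -12 0 0;0 0 -12 0 0;0 0 -10 0 0;0 0 -6 0 0;0 0 -3 0 0;0 0 0 0 0' >/dev/null; python3 o.py;
```

```text
t 17.6 yaw 2.4251 q6 -2.161 pos [0.4943 0.2127 0.2396] F [-0.27 -0.83 -0.98] M [ 0.197 -0.098  0.035] op 0.0135
```

```bash
python3 -m inch '0 0 -2 0 0;0 0 -2 0 0;0 0 0 0 0' >/dev/null; python3 o.py;
```

```text
t 17.85 yaw 2.4251 q6 -2.161 pos [0.4943 0.2127 0.2358] F [-0.29 -0.22 -0.28] M [ 0.176 -0.135 -0.045] op 0.014
```

```bash
python3 -m inch '0 0 -1.5 0 0;0 0 -1 0 0;0 0 0 0 0' >/dev/null; python3 o.py;
```

```text
t 18.1 yaw 2.4251 q6 -2.161 pos [0.4942 0.2127 0.2331] F [-0.38  0.31 -0.94] M [ 0.139 -0.059  0.061] op 0.0135
```

```bash
python3 -m inch '0 0 -1 0 0;0 0 -1 0 0;0 0 0 0 0' >/dev/null; python3 o.py;
```

```text
t 18.35 yaw 2.4251 q6 -2.161 pos [0.4942 0.2127 0.2311] F [ 0.63  1.05 -1.82] M [ 0.137 -0.076  0.018] op 0.0135
```

```bash
python3 -m inch '0 0 -0.7 0 0;0 0 0 0 0' >/dev/null; python3 o.py;
```

```text
t 18.52 yaw 2.4251 q6 -2.161 pos [0.4942 0.2127 0.2304] F [ 0.29 -0.3  -0.74] M [ 0.135 -0.125  0.014] op 0.0136
```

```bash
python3 -m inch '0 0 -0.7 0 0;0 0 0 0 0' >/dev/null; python3 o.py;
```

```text
t 18.68 yaw 2.4251 q6 -2.161 pos [0.4943 0.2127 0.2299] F [ 0.01 -0.18 -0.33] M [ 0.144 -0.135  0.034] op 0.0138
```

```bash
python3 -m inch '0 0 -0.7 0 0;0 0 0 0 0' >/dev/null; python3 o.py;
```

```text
t 18.85 yaw 2.4251 q6 -2.161 pos [0.4942 0.2127 0.2298] F [-1.91 -0.67  5.19] M [0.005 0.243 0.031] op 0.0135
```

The contact force rose to 5 N at z 0.2298, which matches the expected 0.230, so the cap is seated. Next I release it.

```bash
python3 -m inch '0 0 0 0 0;0 0 0 0 0' 4 >/dev/null; python3 o.py; python3 -m inch '0 0 0 0 0.16;0 0 0 0 0.2;0 0 0 0 0.3;0 0 0 0 0.4;0 0 0 0 0.5;0 0 0 0 0.5' >/dev/null; python3 o.py;
```

```text
t 19.02 yaw 2.425 q6 -2.161 pos [0.4943 0.2127 0.2298] F [-1.   -0.41  5.83] M [0.051 0.185 0.021] op 0.0139
t 19.52 yaw 2.4251 q6 -2.161 pos [0.4942 0.2127 0.229 ] F [ 0.07  0.27 -0.54] M [ 0.178 -0.085 -0.008] op 0.0404
```

```bash
python3 -m inch '0 0 3 0 0.5;0 0 6 0 0.5;0 0 10 0 0.5;0 0 15 0 0.5;0 0 25 0 0.5;0 0 30 0 0.5;0 0 30 0 0.5;0 0 30 0 0.5' >/dev/null; python3 -m inch '-10 -35 10 0 0.5;-10 -35 0 0 0.5;-10 -35 0 0 0.5;-10 -35 0 0 0.5;-10 -35 0 0 0.5;-10 -35 0 0 0.5;0 0 0 0 0.5' >/dev/null; python3 o.py; python3 - <<'E'
from h import *
S=cams.read_camera("scene")
cv2.imwrite("pics/s5.png",S["color"][:,:,::-1])
cv2.imwrite("pics/s5c.png",cv2.resize(S["color"][200:300,370:490,::-1],(720,600),interpolation=cv2.INTER_CUBIC))
T=cams.read_camera("top")
cv2.imwrite("pics/t5.png",T["color"][:,:,::-1])
cv2.imwrite("pics/t5c.png",cv2.resize(T["color"][165:225,200:272,::-1],(720,600),interpolation=cv2.INTER_CUBIC))
E
```

```text
t 20.77 yaw 2.4195 q6 -2.6 pos [ 0.4328 -0.0016  0.3893] F [ 0.41 -0.37 -0.08] M [ 0.147 -0.084 -0.001] op 0.046
```

View pics/s5.png

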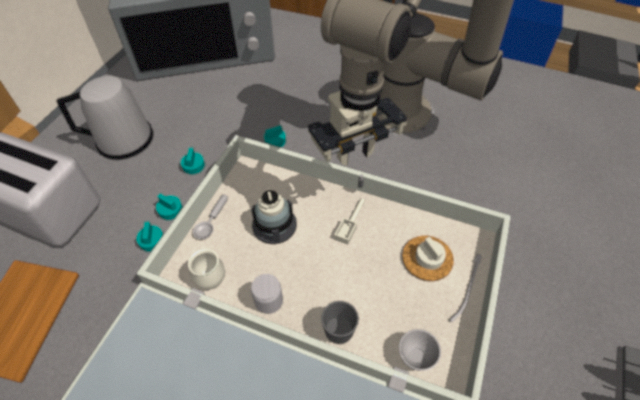

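View pics/t5.png

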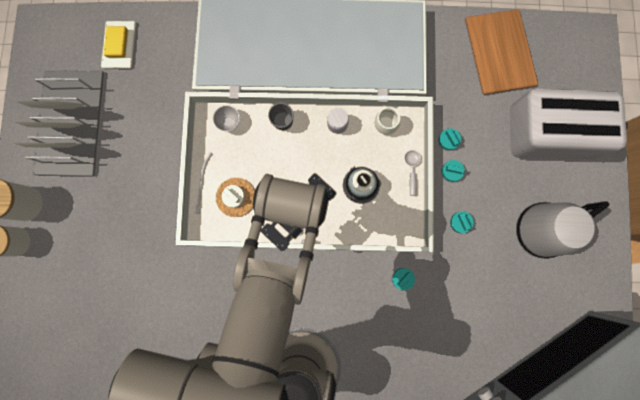

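View pics/s5c.png

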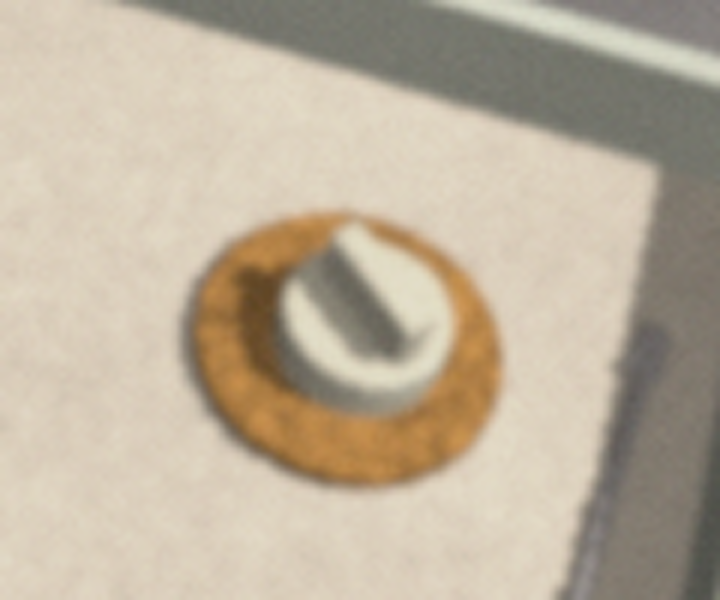

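View pics/t5c.png

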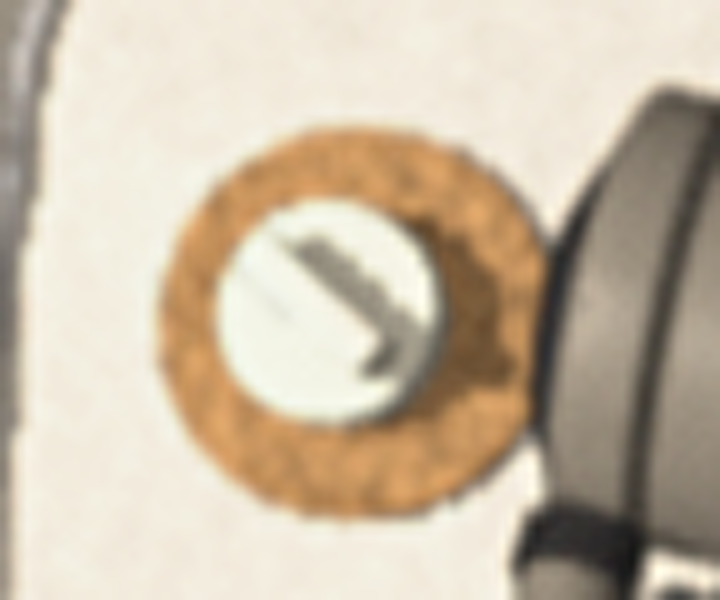

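The cap stands upright and wholly on the trivet, at top (234,196) and scene (431,253). The jar is open, and the bystanders sit at the same pixels as at the start. The robot is clear, so I hand in.

```bash
python3 -m inch '0 0 0 0 0.5;0 0 0 0 0.5' | head -2; python3 -c "
from cell import workorder;print(workorder.hand_in())"
```

```text
time: 21.03
tool_pos: [0.4344, 0.0036, 0.3885]
the job is handed in; nothing more can be done
None
```

The cap is off the jar and standing right way up on the cork trivet, and the job is handed in at 21.0 s of the 58 s allowed. No verdict was reported.

**Feeling the thread:** In one grasp I turned the cap both ways.
- **Anticlockwise:** it gave over 0.44 rad with steady drag of about 0.25–0.3 N m.
- **Clockwise:** it came up solid about 0.27 rad past rest. I stopped at 0.42 N m, well under the 0.9 N m that counts as wrenching the jar.

So it is an ordinary right-hand thread.

**Loosening and placing:** I turned it 1.3 rad anticlockwise from rest and lifted it off. I set it on the trivet until contact at about 5 N, opened the jaws and backed away.

**Last checks:**
- **Cap:** both cameras show it upright and wholly inside the trivet's edge, with the robot clear of it and reading near-zero force.
- **Surroundings:** the jar is open, and by eye the other items are where they were at the start. I did not measure their positions again.
- **Disagreement:** the two-view height of the trivet came out at 15 mm against the 22 mm implied by the text. The two views also differed by about 5 mm in x. Contact on landing agreed with 22 mm.

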